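# Size a coffee adapter ring on the step gauge and put it away

## Task

Find out the size of the steel ring that lies on the cork mat: slide it down over the stepped mandrel of the gauge, pushing the black pointer collar ahead of it, all the way until the ring stops by itself; press it snugly home with about 18 N for a moment, and read which coloured step it stopped at. Then lift it off, leaving the pointer where the ring pushed it, and set the ring down flat, wholly on the coaster of that colour. Never press harder than 30 N on the gauge, do not drop the ring, and leave the two rings on the slate and the other things on the counter alone.

Things in the scene. Friction and masses are not known exactly. Their poses are not given: they have to be found in the camera images.
- ring_a: one of three bright steel adapter rings that look alike: outer diameter 62 mm, 26 mm tall, about 0.12 kg; bore 26, 34 or 42 mm, each size once, and it is not told which ring has which. Origin at the centre of the underside, z along the ring's axis (up). One of the three lies on the cork mat, the other two on the slate; which is where changes
- ring_b: one of three bright steel adapter rings that look alike: outer diameter 62 mm, 26 mm tall, about 0.12 kg; bore 26, 34 or 42 mm, each size once, and it is not told which ring has which. Origin at the centre of the underside, z along the ring's axis (up). One of the three lies on the cork mat, the other two on the slate; which is where changes
- ring_c: one of three bright steel adapter rings that look alike: outer diameter 62 mm, 26 mm tall, about 0.12 kg; bore 26, 34 or 42 mm, each size once, and it is not told which ring has which. Origin at the centre of the underside, z along the ring's axis (up). One of the three lies on the cork mat, the other two on the slate; which is where changes
- gauge: step gauge, fixed: wooden foot 110 x 130 x 14 mm (x, y, z; y from -53 to +77 mm), upright aluminium mandrel 112 mm high, stepped wider downwards. Origin on the mandrel's axis at counter height, z up. A mast 14 x 10 mm, 110 mm high, stands at y = +60 mm, banded red, yellow, blue from top down; grip the ring along the gauge's x so that the fingers pass clear of it
- step_red (a point): red conical step of the mandrel, on its axis: it widens from 22 mm diameter at height 77.5 mm to 30 mm at height 73.5 mm; above it the mandrel is 22 mm thick. A ring of bore 26 mm stops here, its underside then 75.5 mm above the counter, as this point is. A ring held off-centre can hang on the edge of a higher step: eased sideways it slides on
- step_yellow (a point): yellow conical step of the mandrel, on its axis: it widens from 30 mm diameter at height 56.5 mm to 38 mm at height 52.5 mm; above it the mandrel is 30 mm thick. A ring of bore 34 mm stops here, its underside then 54.5 mm above the counter, as this point is. A ring held off-centre can hang on the edge of a higher step: eased sideways it slides on
- step_blue (a point): blue conical step of the mandrel, on its axis: it widens from 38 mm diameter at height 35.5 mm to 46 mm at height 31.5 mm; above it the mandrel is 38 mm thick. A ring of bore 42 mm stops here, its underside then 33.5 mm above the counter, as this point is. A ring held off-centre can hang on the edge of a higher step: eased sideways it slides on
- pointer (a joint): how far the black pointer collar is pushed down, in m: 0 to 0.070. Collar: outer diameter 76, bore 51, 8 mm thick, white tab at the mast, round the mandrel; its top face is at height 100 mm minus this. It drags with about 4 N and stays where left. Starts at 0 to 0.012; a ring that has stopped leaves it at 0.0245 (red), 0.0455 (yellow) or 0.0665 (blue)
- gauge_tip (a point): top of the mandrel, on its axis, 112 mm above the counter; blunt cone, 10 mm across here, 22 mm across 14 mm lower
- cork_mat: round cork mat, 96 mm across, 5 mm thick, fixed; the ring to be sized lies on it, roughly in the middle. Origin at the centre of its underside
- slate: dark slate slab 90 x 200 x 5 mm, fixed, with the two rings that are to be left alone. Origin at the centre of its underside
- slate_spot_l (a point): spot on the slate's top, 48 mm to +y of its centre, where a ring to be left alone lies
- slate_spot_r (a point): spot on the slate's top, 48 mm to -y of its centre, where the other ring to be left alone lies
- coaster_red: flat round red coaster, 96 mm across, 5 mm thick, fixed to the counter; home of the red-step (bore 26 mm) ring. Origin at the centre of its underside
- coaster_yellow: flat round yellow coaster, 96 mm across, 5 mm thick, fixed to the counter; home of the yellow-step (bore 34 mm) ring. Origin at the centre of its underside
- coaster_blue: flat round blue coaster, 96 mm across, 5 mm thick, fixed to the counter; home of the blue-step (bore 42 mm) ring. Origin at the centre of its underside
- mug: white mug, 80 mm across, 95 mm tall; leave alone
- bean_jar: amber glass jar with steel cap, 76 mm across, 130 mm tall; leave alone
- tamper: dark steel coffee tamper, 54 mm across, 84 mm tall; leave alone
- spoon: spoon lying on the counter; leave alone
- sugar_bowl: blue bowl, 90 mm across, 55 mm tall; leave alone
- espresso_cup: small white cup, 62 mm across, 55 mm tall; leave alone
Mind the look-alikes: they are no part of the job. What is shaped like the ring_a but purple is not meant. Several things have the shape of the coaster_blue; the one meant has the colours described above.

How it is judged:
By the outcome, as a careful person would: the job done as asked, in the order asked, and still so for the second after the job is handed in, with the robot touching nothing.
It also fails if it takes over 72 s, if anything falls off the work surface, if the arm or the gripper's body presses on something with over 40 N, if the wrist force passes 120 N, or if a joint passes its speed limit or range.

## Robot

A 6-joint arm with a two-finger parallel gripper is mounted at the origin on the work surface. World frame = base frame: x ahead of the robot, y to its left, z up, the work surface at z = 0. Lengths are in m, angles in degrees, forces in N, time in s.
With the tool pointing down it reaches from about 0.375 to 0.9 m from the base axis. Payload 3.1 kg.
Tool frame: the origin (TCP) lies on the centre line of the jaws, within the pads' length; the fingertips stand 17 mm ahead of it and the grasp point (between the pads) lies 2 mm behind it; z points along the fingers, y is the line along which they close (so a half turn about z gives the same grasp; the last joint's range is limited). The gripper opens to 87 mm and grips with 3 to 60 N. Pads are 19 mm wide; open, the fingers measure 117 mm over their backs; the gripper's body (75 mm by 190 mm) begins 51 mm behind the grasp point.
Start: joints at [58.413, 30.224, 82.088, -0, 67.689, -10.227], TCP at [0.228, 0.582, 0.21] pointing down, gripper open.
Joint ranges: [-176.69, 176.69], [-43.24, 126.21], [12.49, 139.97], [-82, 262], [0, 151.66], [-163.58, 163.58]. Speed limits (degrees/s): [159.86, 159.86, 180, 180, 180, 180].

## Interface

Orientations are given as a 3x3 rotation matrix whose columns are the frame's x, y, z axes.
In Python, from rig import bot, imaging, finder gives the robot as it stands. The module is installed in compiled form; this text tells all that it offers.
- The arm moves only by the tool play_rows, never from a script. Its argument "motion" is a list that holds one entry, the list of rows, each a list of 6 numbers: the shift along the tool's x, y, z in m, then the turn, a rotation vector about the tool's x, y, z in degrees. In form: [[[dx, dy, dz, wx, wy, wz], ...]]. A call has 1 to 8 rows; each row is the pose to reach, as a shift and turn from the pose commanded when the call began, along the tool's axes at that moment; what a row does not reach only later rows make up. A row lasts 1/12 s, in which the tool goes at most 41.7 mm and 7.16 degrees, less where a joint would pass 70% of its speed; a pose out of reach is approached as far as the arm can. A call with a gripper value outside its range is refused whole. "fingers" is the finger opening in m, from 0 to 0.087, set as the call begins (left out, the last holds). The fingers move at their own pace and stop on an object; the grip force is fixed at half the most. Time passes only in rows, so rows that repeat a pose let the fingers close. It gives the time, the measured TCP pose, the force, the opening and the grip force at its end, in the units of the state.
- bot.read_state(): the state, without advancing time (a new reading comes with each control period).
- imaging.capture(name): name is "scene" or "top"; returns a dict with "frame" (384x512x3 uint8, red, green, blue), "camera_matrix" (3x3 intrinsics, pixels), "R" (3x3) and "t" (3): a world point X has camera coordinates R X + t. Camera axes: x right, y down, z forward; pixel columns grow to the right and rows downward; lengths in m; the calibration is good to about 2 mm. A picture is of the moment at which its call begins. There is no depth.
- bot.hand_in(): hands the job in; it is judged then, once.
Trained networks look in the newest picture that a camera, given by its name, has taken for a name from the list of things; names that differ only in an ending like _2 or _b are one class to them, and where a whole thing is asked for, a point or a joint stands for the part that bears it (a point fixed in the world has none). Each returns a list of dicts, best first, with "confidence" (0 to 1); they miss things now and then, are a little off and sometimes report something else, mostly with a low value. They report only what shows in the picture. A call takes as long as a camera call. They do not tell look-alikes from the thing itself.
- finder.recognise(camera, name): "at" ([x, y, z] in m, in world coordinates, good to about 4 mm: the middle of the surface that is visible of it).
- finder.outline_of(camera, name): "pixels" (384x512 bool, what is visible of it).
The state is a dict: "time_s": time; "joint_positions": joint angles; "qvel": joint speeds; "tau": joint torques, N m; "position": TCP position; "tcp_rot": TCP orientation; "force": force on the tool from outside, world axes, zero at the start; "moment": the same for the moment, N m; "opening": opening from 0.0 (shut) to 1.0 (fully open); "grasp_force": force on a finger pad.
Only numpy, scipy, OpenCV 4.12 (cv2) and the standard library are available. Lean on these libraries where they do the work, as an engineer would, in place of code of your own. Each camera call takes 0.05 s, during which the arm holds its last target. There are 200 camera calls.

## Working session

There is one attempt and no reset: what is moved stays moved. The work goes in short steps, Python scripts to look and compute and a tool call to move; the robot and the scene stay as the last step left them, time stands still between calls to the robot, and variables do not carry over. Pictures are saved under pics/ and viewed, at most 10 in all, crops included, and the job is handed in when it is done.

Besides the shell and the picture viewer there is one more tool, called by a JSON object that holds its "op" and its "data", one argument or row to a line. play_rows: Moves the arm, as the interface text tells. Its arguments: {"type":"object","properties":{"motion":{"type":"array"},"fingers":{"type":"number"}},"required":["motion"]}

```bash
mkdir -p pics; cat > h.py <<'E'
import numpy as np, cv2
from rig import bot, imaging, finder
def pix(c,X):
    p=c["camera_matrix"]@(c["R"]@np.array(X,float)+c["t"]); return p[:2]/p[2]
def ray(c,u,v,z):
    C=-c["R"].T@c["t"]; d=c["R"].T@np.linalg.inv(c["camera_matrix"])@np.array([u,v,1.]); return C+d*(z-C[2])/d[2]
E
python3 - <<'E'
from h import *
for n in("scene","top"):
    c=imaging.capture(n); cv2.imwrite(f"pics/{n}0.png",c["frame"][:,:,::-1])
    print(n,"C",np.round(-c["R"].T@c["t"],3))
    for k in("ring_a","gauge","pointer","cork_mat","slate","coaster_red","coaster_yellow","coaster_blue"):
        for r in finder.recognise(n,k)[:5]: print(k,round(r["confidence"],2),np.round(r["at"],3),np.round(pix(c,r["at"])))
s=bot.read_state();print(s)
E
```

```text
scene C [1.075 0.678 1.203]
ring_a 0.92 [0.449 0.205 0.031] [343. 231.]
ring_a 0.85 [0.645 0.258 0.032] [301. 281.]
ring_a 0.68 [0.433 0.093 0.028] [321. 203.]
ring_a 0.61 [0.641 0.165 0.031] [281. 256.]
ring_a 0.49 [0.645 0.221 0.01 ] [292. 275.]
gauge 0.67 [0.578 0.04  0.02 ] [272. 217.]
gauge 0.27 [0.568 0.028 0.094] [272. 198.]
gauge 0.23 [ 0.783 -0.163  0.061] [175. 197.]
pointer 0.9 [0.57  0.029 0.09 ] [272. 199.]
cork_mat 0.85 [0.456 0.21  0.003] [341. 238.]
slate 0.85 [0.644 0.219 0.003] [292. 275.]
slate 0.29 [0.452 0.211 0.006] [342. 237.]
coaster_red 0.69 [ 0.651 -0.249  0.006] [200. 171.]
coaster_red 0.65 [0.646 0.26  0.031] [301. 281.]
coaster_red 0.36 [0.579 0.04  0.016] [272. 218.]
coaster_yellow 0.86 [ 0.538 -0.23   0.004] [232. 159.]
coaster_blue 0.62 [ 0.454 -0.105  0.006] [276. 170.]
coaster_blue 0.56 [ 0.441 -0.246  0.002] [253. 144.]
top C [0.26  0.025 1.582]
ring_a 0.67 [0.438 0.42  0.016] [142. 247.]
ring_a 0.61 [0.637 0.158 0.03 ] [215. 185.]
ring_a 0.59 [0.429 0.085 0.026] [239. 242.]
ring_a 0.52 [0.449 0.202 0.028] [205. 239.]
ring_a 0.5 [0.643 0.247 0.032] 
[... 630 characters left out ...]
 -9.14754161e-04,
        6.76904228e+01, -1.02260587e+01]), 'qvel': array([ 0.08890603,  0.03446292, -0.02685306, -0.05531279, -0.01112826,
       -0.14083433]), 'tau': array([ 2.21733085e-04, -4.39998078e+01, -1.76986170e+01,  6.33881846e-02,
        5.03266475e-02, -1.01109887e-05]), 'position': array([0.22758771, 0.58205956, 0.21036106]), 'tcp_rot': array([[-9.31314584e-01,  3.64215795e-01,  8.84404747e-06],
       [ 3.64215795e-01,  9.31314584e-01, -1.38161349e-05],
       [-1.32686450e-05, -9.64602616e-06, -1.00000000e+00]]), 'force': array([-0.64852272,  0.40402687, -0.62001546]), 'moment': array([0.06362076, 0.05031752, 0.02348218]), 'grasp_force': 0.0, 'opening': 0.9981694151651488}
```

View pics/scene0.png

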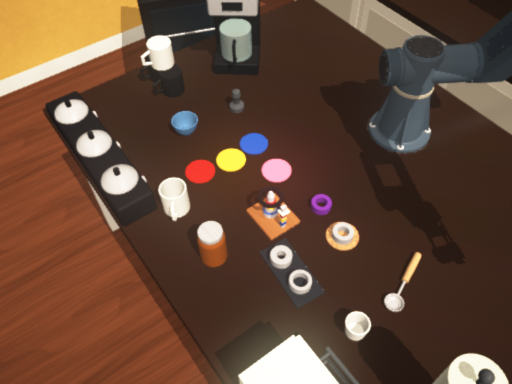

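View pics/top0.png

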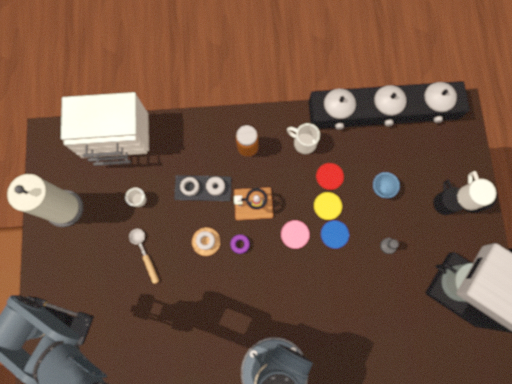

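The scene view shows the cork mat with its ring at about (342,235), the purple decoy at (321,204), the gauge at (272,210), the slate at (292,270), and the coasters red (200,171), yellow (231,160) and blue (254,144). The pink coaster at (277,170) is a decoy. The top view agrees: mat (206,241), gauge (253,204), blue coaster (335,234). Next I refine the gauge and ring positions.

```bash
python3 - <<'E'
from h import *
cs={n:imaging.capture(n) for n in("scene","top")}
def crop(n,u,v,w,h,k): 
    return cv2.resize(cs[n]["frame"][v:v+h,u:u+w,::-1],None,fx=k,fy=k,interpolation=cv2.INTER_CUBIC)
a=crop("scene",240,180,60,66,6); b=crop("top",228,180,60,66,6)
cv2.imwrite("pics/g.png",np.hstack([a,b]))
for n,c in cs.items():
    f=cv2.cvtColor(c["frame"],cv2.COLOR_RGB2HSV)
    for k,lo in (("cork_mat",None),("ring_a",None),("gauge",None),("pointer",None),("coaster_red",None),("coaster_yellow",None),("coaster_blue",None)):
        for r in finder.outline_of(n,k)[:4]:
            m=r["pixels"].astype(np.uint8); p=cv2.findNonZero(m)
            if p is None: continue
            z={"cork_mat":.005,"ring_a":.031,"gauge":.014,"pointer":.095}.get(k,.005)
            ctr,(w,h),ang=cv2.minAreaRect(p); 
            cen=p[:,0].mean(0)
            print(n,k,round(r["confidence"],2),len(p),"rect",np.round(ctr,1),np.round((w,h,ang),1),"cen",np.round(cen,1),np.round(ray(c,*ctr,z),3))
E
```

```text
scene cork_mat 0.89 288 rect [341.5 239.5] [31.4 20.4 11.3] cen [342.4 241.2] [0.458 0.216 0.005]
scene cork_mat 0.33 248 rect [237.  100.5] [23. 14. 90.] cen [236.7 101.6] [ 0.365 -0.453  0.005]
scene cork_mat 0.25 1142 rect [211.3 243.5] [45.9 29.1 82.4] cen [211.8 243.5] [0.769 0.002 0.005]
scene ring_a 0.86 381 rect [281.5 256. ] [22. 21. 90.] cen [281.3 256.1] [0.641 0.167 0.031]
scene ring_a 0.76 351 rect [342.5 233. ] [22. 21. 90.] cen [342.5 233.2] [0.455 0.211 0.031]
scene ring_a 0.73 359 rect [321.  204.5] [21. 20. 90.] cen [321.1 204.3] [0.439 0.098 0.031]
scene ring_a 0.7 348 rect [300. 281.] [24. 22. 90.] cen [299.9 281.2] [0.648 0.257 0.031]
scene gauge 0.62 1629 rect [271.  211.8] [48.5 41.3 56.3] cen [272.3 212.9] [0.567 0.021 0.014]
scene pointer 0.54 367 rect [275.  199.1] [35.  22.5 27.8] cen [272.9 199.1] [0.566 0.037 0.095]
scene coaster_red 0.95 546 rect [199.8 171.3] [25.5 26.2 45. ] cen [199.5 170.9] [ 0.652 -0.249  0.005]
scene coaster_yellow 0.74 508 rect [231.  159.5] [21. 28. 90.] cen [230.8 159.4] [ 0.543 -0.23   0.005]
scene coaster_yellow 0.18 572 rect 
[... 1296 characters left out ...]
 0.005]
top coaster_red 0.35 530 rect [247.  140.5] [29. 20. 90.] cen [247.1 140.8] [0.802 0.034 0.005]
top coaster_yellow 0.85 585 rect [328. 206.] [26. 26. 90.] cen [328.1 205.8] [ 0.537 -0.236  0.005]
top coaster_yellow 0.49 558 rect [306.3 138.2] [28.9 26.3 68.7] cen [306.4 138.5] [ 0.795 -0.184  0.005]
top coaster_blue 0.96 584 rect [335. 234.] [26. 26. 90.] cen [334.8 234.1] [ 0.436 -0.25   0.005]
top coaster_blue 0.62 339 rect [146.4 255.3] [56.3 13.9 63.4] cen [144.1 253.2] [0.41  0.41  0.005]
top coaster_blue 0.6 586 rect [295. 234.] [26. 26. 90.] cen [295.  233.9] [ 0.446 -0.11   0.005]
top coaster_blue 0.57 236 rect [215.5 185.5] [17. 17. 90.] cen [215.4 185.8] [0.641 0.158 0.005]
```

View pics/g.png

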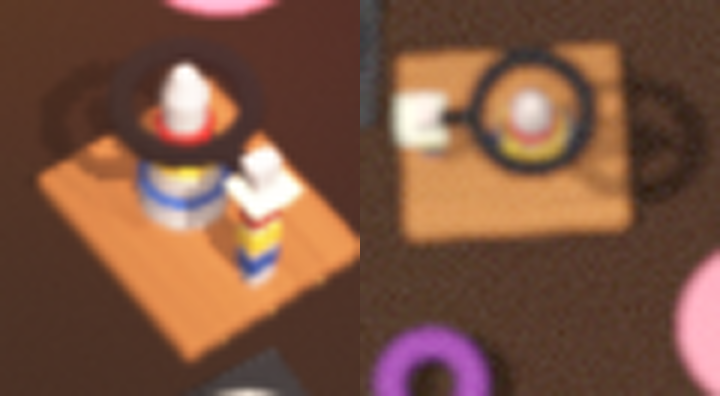

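The crops show the gauge in both views with the mast toward +y. The collar circle is centred near (270.6,196.8) in scene and (256.1,197.9) in top. The foot corners are also clear.

```bash
python3 - <<'E'
from h import *
cs={n:imaging.capture(n) for n in("scene","top")}
o={"scene":(240,180),"top":(228,180)}
def w(n,x,y,z): 
    u,v=o[n]; return ray(cs[n],u+(x+.5)/6-.5,v+(y+.5)/6-.5,z)
print("top foot"); q=np.array([w("top",*p,.014) for p in((35,55),(257,43),(272,230),(45,240))]);print(np.round(q,3))
m=q.mean(0); d=(q[0]+q[3]-q[1]-q[2])/2; print("len",np.linalg.norm(d),"yaw of y",np.degrees(np.arctan2(-d[0],d[1]))); e=(q[0]+q[1]-q[2]-q[3])/2;print(np.linalg.norm(e),np.degrees(np.arctan2(e[1],e[0])));print("origin",m-d/np.linalg.norm(d)*.012)
print("scene foot");q=np.array([w("scene",*p,.014) for p in((38,180),(190,360))]);print(q,np.linalg.norm(q[0]-q[1]),q[1]-q[0])
for z in(.096,.1): print(z,"collar",w("scene",186,103,z),w("top",171,110,z))
print("tip",w("scene",185,68,.110),w("top",171,93,.110))
print("mast top",w("scene",263,160,.110))
# subpixel blobs: coasters & purple
for n,c in cs.items():
    f=c["frame"].astype(int)
    for k,z in(("cork_mat",.005),("ring_a",.031)):
        for r in finder.outline_of(n,k)[:1]: pass
    print(n,c["camera_matrix"].tolist())
a=[cv2.resize(cs["scene"]["frame"][215:260,315:370,::-1],None,fx=7,fy=7,interpolation=3),cv2.resize(cs["top"]["frame"][218:263,180:235,::-1],None,fx=7,fy=7,interpolation=3)]
cv2.imwrite("pics/r.png",np.hstack(a))
E
```

```text
top foot
[[ 0.622  0.095  0.014]
 [ 0.62  -0.037  0.014]
 [ 0.507 -0.037  0.014]
 [ 0.511  0.095  0.014]]
len 0.13241141648036547 yaw of y -1.3216637218402025
0.11186053623757455 -0.1967939128302098
origin [0.56489335 0.01680545 0.014     ]
scene foot
[[ 0.62290451 -0.03060692  0.014     ]
 [ 0.62522941  0.09920336  0.014     ]] 0.12983109443135105 [0.0023249  0.12981028 0.        ]
0.096 collar [0.57155734 0.02366425 0.096     ] [0.56624004 0.01690694 0.096     ]
0.1 collar [0.57337755 0.02602912 0.1       ] [0.56541584 0.01692849 0.1       ]
tip [0.56583436 0.01509154 0.11      ] [0.57297004 0.0163005  0.11      ]
mast top [0.56911896 0.07955812 0.11      ]
scene [[482.79970665262806, 0.0, 258.21177286004547], [0.0, 482.79970665262806, 191.72297052221145], [0.0, 0.0, 1.0]]
top [[451.5769316997814, 0.0, 262.2369694777959], [0.0, 451.5769316997814, 189.46200354425176], [0.0, 0.0, 1.0]]
```

View pics/r.png

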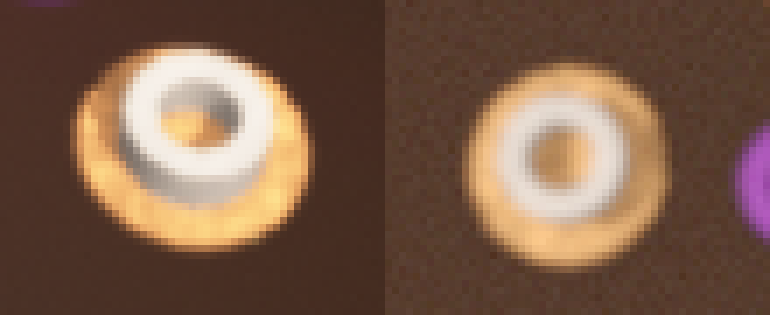

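The crop shows the mat ring's rim centred near (342.6,230.6) in scene and (205.1,239.9) in top, giving about (0.447, 0.202). The fingertips must stay above the ring's underside so they don't push the collar, so I will grip with the tips about 4 mm above it (TCP z about 0.026).

{"op": "play_rows", "data": {
  "motion": [
    [[-0.06,-0.05,0,0,0,7],[-0.1,-0.08,0,0,0,14],[-0.13,-0.105,0,0,0,21],[-0.16,-0.13,0,0,0,28],[-0.19,-0.155,0,0,0,35],[-0.22,-0.18,0,0,0,42],[-0.25,-0.2,0,0,0,49],[-0.28,-0.225,0,0,0,56]]
  ],
  "fingers": 0.087
}}

```text
time_s: 2.67
position: [0.3943, 0.2913, 0.2107]
tcp_rot: [[-0.213, 0.977, 0.001], [0.977, 0.213, 0.0], [0.0, 0.001, -1.0]]
force: [0.7, 0.2, -0.4]
opening: 1.0
grasp_force: 0.0
```

```bash
cat >> h.py <<'E'
from scipy.spatial.transform import Rotation as Ro
def go(x,y,z):
    "shift+turn (tool axes) to world x,y,z with tool y along world +x, pointing down"
    s=bot.read_state(); R=s["tcp_rot"]; T=np.array([[0,1,0],[1,0,0],[0,0,-1.]])
    print("t",s["time_s"],"pos",np.round(s["position"],4),"move",np.round(R.T@(np.array([x,y,z])-s["position"]),4),np.round(Ro.from_matrix(R.T@T).as_rotvec(degrees=True),2),"F",np.round(s["force"],1),"op",round(s["opening"],3),"gf",round(s["grasp_force"],1))
E
python3 - <<'E'
from h import *
c={n:imaging.capture(n) for n in("scene","top")}
print(ray(c["scene"],342.6,230.6,.031),ray(c["top"],205.1,239.9,.031))
go(.447,.202,.12)
E
```

```text
[0.44908369 0.20524321 0.031     ] [0.4456235  0.20152824 0.031     ]
t 2.7667 pos [0.397  0.2886 0.2107] move [-0.095   0.0305  0.0909] [ 0.13  0.08 12.1 ] F [-0.4  1.3 -0.7] op 1.003 gf 0.0
```

{"op": "play_rows", "data": {
  "motion": [
    [[-0.03,0.01,0.02,0,0,5],[-0.06,0.02,0.05,0,0,10],[-0.095,0.03,0.08,0,0,12.1],[-0.095,0.03,0.091,0,0,12.1],[-0.095,0.03,0.091,0,0,12.1],[-0.095,0.03,0.091,0,0,12.1]]
  ]
}}

```text
time_s: 3.27
position: [0.4428, 0.207, 0.1188]
tcp_rot: [[-0.009, 1.0, -0.002], [1.0, 0.009, -0.0], [-0.0, -0.002, -1.0]]
force: [1.1, -0.1, 0.4]
opening: 1.002
grasp_force: 0.0
```

```bash
python3 - <<'E'
from h import *
go(.447,.2035,.026)
E
```

```text
t 3.2667 pos [0.4428 0.207  0.1188] move [-0.0036  0.0044  0.0928] [-0.14  0.    0.53] F [ 1.1 -0.1  0.4] op 1.002 gf 0.0
```

{"op": "play_rows", "data": {
  "motion": [
    [[-0.0035,0.004,0.03,0,0,0.5],[-0.0035,0.004,0.06,0,0,0.5],[-0.0035,0.004,0.08,0,0,0.5],[-0.0035,0.004,0.09,0,0,0.5],[-0.0035,0.004,0.093,0,0,0.5],[-0.0035,0.004,0.093,0,0,0.5],[-0.0035,0.004,0.093,0,0,0.5]]
  ]
}}

```text
time_s: 3.85
position: [0.4483, 0.2042, 0.0276]
tcp_rot: [[-0.002, 1.0, 0.002], [1.0, 0.002, 0.001], [0.001, 0.002, -1.0]]
force: [0.5, -0.9, -0.0]
opening: 1.002
grasp_force: 0.0
```

```bash
python3 - <<'E'
from h import *
for n in("scene","top"):
    c=imaging.capture(n); cv2.imwrite(f"pics/{n}1.png",c["frame"][:,:,::-1])
    if n=="scene": a=cv2.resize(c["frame"][195:265,300:380,::-1],None,fx=5,fy=5,interpolation=3)
    else: b=cv2.resize(c["frame"][203:273,165:245,::-1],None,fx=5,fy=5,interpolation=3)
cv2.imwrite("pics/grip.png",np.hstack([a,b]))
go(.447,.2035,.026)
E
```

```text
t 3.95 pos [0.4485 0.2039 0.0277] move [-0.0004 -0.0015  0.0017] [ 0.17 -0.04  0.08] F [-0.3  0.1 -0.4] op 1.0 gf 0.0
```

View pics/grip.png

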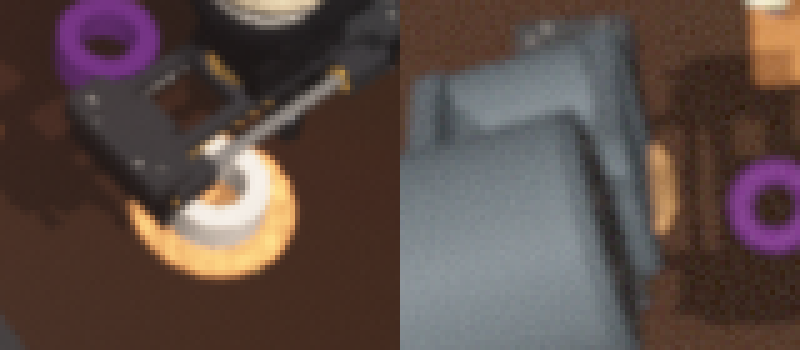

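The crop shows the open jaws straddling the mat ring, around (222,190) in the crop. Closing now.

{"op": "play_rows", "data": {
  "motion": [
    [[0,0,0.001,0,0,0],[0,0,0.001,0,0,0],[0,0,0.001,0,0,0],[0,0,0.001,0,0,0],[0,0,0.001,0,0,0],[0,0,0.001,0,0,0],[0,0,0.001,0,0,0],[0,0,0.001,0,0,0]]
  ],
  "fingers": 0.05
}}

```text
time_s: 4.62
position: [0.4474, 0.2033, 0.0253]
tcp_rot: [[-0.001, 1.0, -0.0], [1.0, 0.001, -0.0], [-0.0, -0.0, -1.0]]
force: [0.1, 0.7, 0.1]
opening: 0.588
grasp_force: 0.0
```

```bash
python3 - <<'E'
from h import *
go(.568,.0195,.20)
E
```

```text
t 4.6167 pos [0.4474 0.2033 0.0253] move [-0.1839  0.1204 -0.1747] [-0.01  0.    0.04] F [0.1 0.7 0.1] op 0.588 gf 0.0
```

```bash
python3 - <<'E'
from h import *
c=imaging.capture("scene"); cv2.imwrite("pics/grip2.png",cv2.resize(c["frame"][195:275,290:380,::-1],None,fx=6,fy=6,interpolation=3))
go(.4474,.2033,.12)
for r in finder.recognise("scene","ring_a"): print(r)
E
```

```text
t 4.6667 pos [0.4474 0.2033 0.0253] move [-0.     -0.     -0.0947] [-0.01  0.    0.04] F [ 0.  -0.3 -0. ] op 0.584 gf 0.0
{'at': [0.6381, 0.1664, 0.0326], 'confidence': 0.79}
{'at': [0.4516, 0.2212, 0.0318], 'confidence': 0.64}
{'at': [0.3936, -0.4138, 0.0221], 'confidence': 0.53}
{'at': [0.6445, 0.2561, 0.0271], 'confidence': 0.52}
```

View pics/grip2.png

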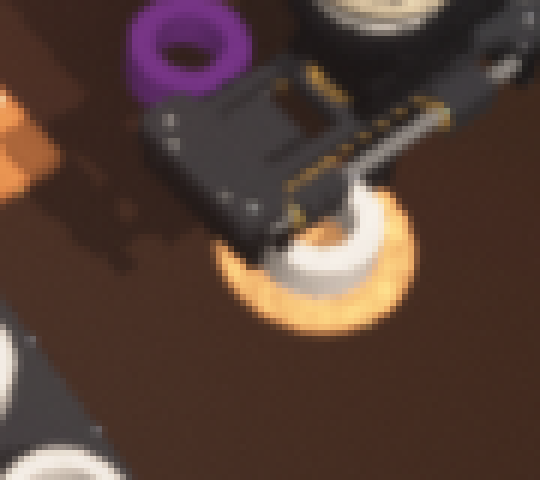

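```bash
python3 - <<'E'
from h import *
c=imaging.capture("scene"); I=cv2.resize(c["frame"][165:275,270:400,::-1],None,fx=5,fy=5,interpolation=3)
s=bot.read_state(); R,p=s["tcp_rot"],s["position"]; print(p,s["opening"],s["grasp_force"])
P=lambda X:tuple(int(v) for v in ((pix(c,X)-[270,165])+.5)*5)
def box(x,y,z,col):
    for zz in z:
        q=[P(p+R@np.array([a*x,b*y,zz])) for a,b in((-1,-1),(1,-1),(1,1),(-1,1))]
        for i in range(4): cv2.line(I,q[i],q[(i+1)%4],col,1)
box(.0375,.095,(-.053,-.1),(0,255,0)); box(.0095,.0255,(.017,-.02),(255,255,0))
for z in(.005,.031):
    for t in np.linspace(0,6.28,40): cv2.circle(I,P([.4474+.031*np.cos(t),.2034+.031*np.sin(t),z]),1,(0,0,255),-1)
cv2.imwrite("pics/ov.png",I)
E
```

```text
[0.44745624 0.20334258 0.02530039] 0.5754070829684202 0.0
```

View pics/ov.png

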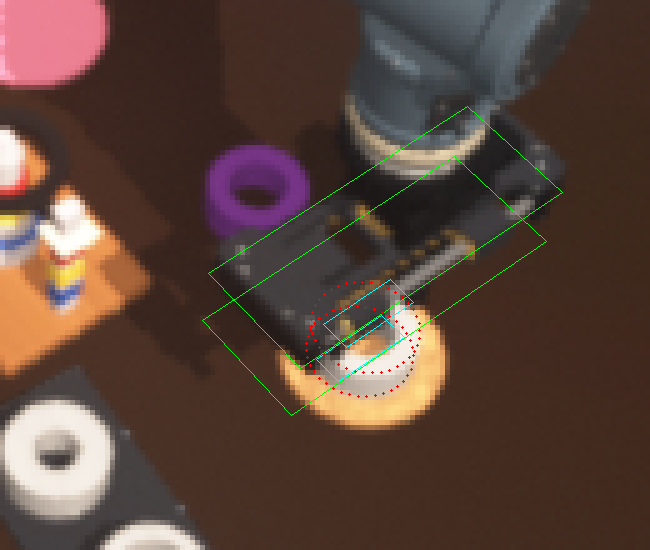

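The picture shows the ring still where it was, matching the red model at about (365,340). The jaws are shut to 50 mm with no force, and the gripper body looks higher than the reported pose implies. I'll probe gently downward for contact.

{"op": "play_rows", "data": {
  "motion": [
    [[0,0,0.0015,0,0,0],[0,0,0.003,0,0,0],[0,0,0.003,0,0,0]]
  ]
}}

```text
time_s: 5.02
position: [0.4473, 0.2033, 0.022]
tcp_rot: [[-0.001, 1.0, -0.001], [1.0, 0.001, -0.0], [-0.0, -0.001, -1.0]]
force: [-0.8, -0.4, 0.4]
opening: 0.574
grasp_force: 0.0
```

{"op": "play_rows", "data": {
  "motion": [
    [[0,0,0.0015,0,0,0],[0,0,0.003,0,0,0],[0,0,0.003,0,0,0]]
  ]
}}

```text
time_s: 5.27
position: [0.4475, 0.2033, 0.0193]
tcp_rot: [[-0.001, 1.0, -0.0], [1.0, 0.001, 0.0], [0.0, -0.0, -1.0]]
force: [-0.0, 0.2, -0.2]
opening: 0.575
grasp_force: 0.0
```

```bash
python3 - <<'E'
from h import *
go(.4474,.2033,.05)
c=imaging.capture("scene")
print("base axis",pix(c,[0,0,0]))
t=imaging.capture("top"); print(pix(t,[0,0,0]), pix(t,[.228,.582,.21]),pix(c,[.228,.582,.21]))
print([ (np.round(ray(c,u,v,.005),3)) for u,v in((199.8,171.3),)])
E
```

```text
t 5.2667 pos [0.4475 0.2033 0.0193] move [-0.     -0.0001 -0.0307] [-0.   -0.    0.04] F [-0.   0.2 -0.2] op 0.575 gf 0.0
base axis [398.41503522 129.85922922]
[273.63760956 371.43057723] [ 71.11901261 316.8732958 ] [531.06776436 250.74588142]
[array([ 0.652, -0.248,  0.005])]
```

The fingers are reported below the mat surface with no contact, so the true height is above the reported one. I'll keep probing.

{"op": "play_rows", "data": {
  "motion": [
    [[0,0,0.002,0,0,0],[0,0,0.004,0,0,0],[0,0,0.004,0,0,0]]
  ]
}}

```text
time_s: 5.62
position: [0.4475, 0.2033, 0.019]
tcp_rot: [[-0.001, 1.0, 0.002], [1.0, 0.001, 0.0], [0.0, 0.002, -1.0]]
force: [-4.4, -1.9, 34.4]
opening: 0.576
grasp_force: 17.4
```

{"op": "play_rows", "data": {
  "motion": [
    [[0,0,0.002,0,0,0],[0,0,0.004,0,0,0],[0,0,0.004,0,0,0]]
  ]
}}

```text
time_s: 5.87
position: [0.4476, 0.2034, 0.0187]
tcp_rot: [[-0.001, 1.0, 0.003], [1.0, 0.001, 0.0], [0.0, 0.003, -1.0]]
force: [-10.0, -4.2, 69.2]
opening: 0.572
grasp_force: 34.7
```

Contact came at a reported z of 0.019, and the contact is stiff. Backing off now and opening.

{"op": "play_rows", "data": {
  "motion": [
    [[0,0,-0.01,0,0,0],[0,0,-0.018,0,0,0],[0,0,-0.018,0,0,0],[0,0,-0.018,0,0,0],[0,0,-0.018,0,0,0],[0,0,-0.018,0,0,0],[0,0,-0.018,0,0,0],[0,0,-0.018,0,0,0]]
  ],
  "fingers": 0.087
}}

```text
time_s: 6.53
position: [0.447, 0.2032, 0.0285]
tcp_rot: [[-0.001, 1.0, -0.002], [1.0, 0.001, -0.0], [-0.0, -0.002, -1.0]]
force: [-0.0, -0.1, 0.1]
opening: 0.985
grasp_force: 0.0
```

```bash
python3 - <<'E'
from h import *
go(.4474,.2033,.019)
c=imaging.capture("scene"); 
s=bot.read_state(); R,p=s["tcp_rot"],s["position"]
def ov(c,off,u,v,w,h,k):
    I=cv2.resize(c["frame"][v:v+h,u:u+w,::-1],None,fx=k,fy=k,interpolation=3)
    P=lambda X:tuple(int(a) for a in ((pix(c,X)-[u,v])+.5)*k)
    for z in(.005,.031):
        for t in np.linspace(0,6.28,40): cv2.circle(I,P([.4474+.031*np.cos(t),.2034+.031*np.sin(t),z]),1,(0,0,255),-1)
    q=p+np.array(off)
    for z in(-.053,-.1):
        b=[P(q+R@np.array([i*.0375,j*.095,z])) for i,j in((-1,-1),(1,-1),(1,1),(-1,1))]
        for i in range(4): cv2.line(I,b[i],b[(i+1)%4],(0,255,0),1)
    return I
cv2.imwrite("pics/ov2.png",np.hstack([ov(c,(0,0,.029),280,170,100,90,4),ov(c,(0,-.028,0),280,170,100,90,4)]))
E
```

```text
t 6.5333 pos [0.447  0.2032 0.0285] move [0.0001 0.0004 0.0095] [-0.1   0.02  0.04] F [-0.  -0.1  0.1] op 0.985 gf 0.0
```

View pics/ov2.png

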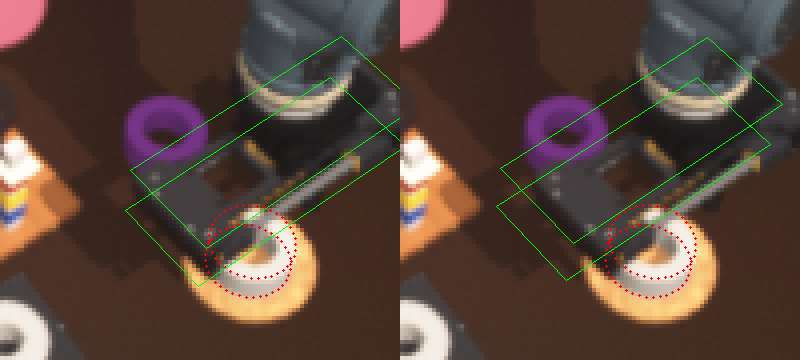

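Left overlay (hand about 29 mm higher than reported) fits the gripper's left end at (165,225). The sideways hypothesis on the right does not. As a test I'll descend open past the contact height, where a straddling hand should feel nothing.

{"op": "play_rows", "data": {
  "motion": [
    [[0,0,0.004,0,0,0],[0,0,0.009,0,0,0],[0,0,0.011,0,0,0],[0,0,0.011,0,0,0]]
  ]
}}

```text
time_s: 6.92
position: [0.4469, 0.2032, 0.0176]
tcp_rot: [[-0.001, 1.0, -0.002], [1.0, 0.001, -0.0], [-0.0, -0.002, -1.0]]
force: [0.1, -0.6, 0.9]
opening: 0.999
grasp_force: 0.0
```

{"op": "play_rows", "data": {
  "motion": [
    [[0,0,0.0015,0,0,0],[0,0,0.003,0,0,0],[0,0,0.003,0,0,0]]
  ]
}}

```text
time_s: 7.17
position: [0.4474, 0.2033, 0.0152]
tcp_rot: [[-0.001, 1.0, -0.0], [1.0, 0.001, -0.0], [-0.0, -0.0, -1.0]]
force: [0.3, -0.6, 0.5]
opening: 0.996
grasp_force: 0.0
```

Confirmed: no contact below the ring-top height, so the true tip height is reported z plus 12 mm. For tips at about 10 mm I need a reported z of about -0.002.

{"op": "play_rows", "data": {
  "motion": [
    [[0,0,0.004,0,0,0],[0,0,0.008,0,0,0],[0,0,0.012,0,0,0],[0,0,0.015,0,0,0],[0,0,0.017,0,0,0],[0,0,0.017,0,0,0]]
  ]
}}

```text
time_s: 7.67
position: [0.4471, 0.2032, -0.0022]
tcp_rot: [[-0.001, 1.0, -0.001], [1.0, 0.001, -0.0], [-0.0, -0.001, -1.0]]
force: [-0.2, -0.0, -0.1]
opening: 0.999
grasp_force: 0.0
```

{"op": "play_rows", "data": {
  "motion": [
    [[0,0,0,0,0,0],[0,0,0,0,0,0],[0,0,0,0,0,0],[0,0,0,0,0,0],[0,0,0,0,0,0],[0,0,0,0,0,0],[0,0,0,0,0,0],[0,0,0,0,0,0]]
  ],
  "fingers": 0.05
}}

```text
time_s: 8.33
position: [0.4477, 0.2034, -0.0015]
tcp_rot: [[-0.001, 1.0, 0.0], [1.0, 0.001, 0.0], [0.0, 0.0, -1.0]]
force: [-0.3, 0.5, 0.7]
opening: 0.709
grasp_force: 30.0
```

Gripped (61.7 mm, 30 N). Ring underside = reported z + 6.7 mm. Lifting and carrying it over the gauge.

{"op": "play_rows", "data": {
  "motion": [
    [[0,0,-0.015,0,0,0],[0,0,-0.045,0,0,0],[0,0,-0.08,0,0,0],[0,0,-0.115,0,0,0],[0,0,-0.14,0,0,0],[0,0,-0.15,0,0,0],[0,0,-0.15,0,0,0],[0,0,-0.15,0,0,0]]
  ]
}}

```text
time_s: 9.0
position: [0.4472, 0.2033, 0.1485]
tcp_rot: [[-0.001, 1.0, 0.0], [1.0, 0.001, 0.0], [0.0, 0.0, -1.0]]
force: [-0.6, -0.6, -1.6]
opening: 0.705
grasp_force: 30.0
```

{"op": "play_rows", "data": {
  "motion": [
    [[-0.02,0.013,0,0,0,0],[-0.05,0.033,0,0,0,0],[-0.08,0.053,0,0,0,0],[-0.11,0.073,0,0,0,0],[-0.14,0.093,0,0,0,0],[-0.165,0.11,0,0,0,0],[-0.184,0.12,0,0,0,0],[-0.184,0.12,0,0,0,0]]
  ]
}}

```text
time_s: 9.67
position: [0.5697, 0.0152, 0.1461]
tcp_rot: [[0.003, 1.0, -0.0], [1.0, -0.003, -0.001], [-0.001, -0.0, -1.0]]
force: [1.0, -0.4, -1.3]
opening: 0.705
grasp_force: 30.0
```

```bash
python3 - <<'E'
from h import *
import time
go(.5675,.0195,.145)
s=bot.read_state(); p=s["position"]; o={}
fr=[]
for n,(u,v) in (("scene",(235,150)),("top",(215,160))):
    c=imaging.capture(n); o[n]=finder.recognise(n,"ring_a")[:5]
    for r in o[n]: print(n,round(r["confidence"],2),np.round(r["at"],3),np.round(pix(c,r["at"]),1))
    I=cv2.resize(c["frame"][v:v+80,u:u+80,::-1],None,fx=5,fy=5,interpolation=3)
    P=lambda X:tuple(int(a) for a in ((pix(c,X)-[u,v])+.5)*5)
    for z in (p[2]+.0067,p[2]+.0327):
        for t in np.linspace(0,6.28,50): cv2.circle(I,P([p[0]+.031*np.cos(t),p[1]+.031*np.sin(t),z]),1,(0,0,255),-1)
    for t in np.linspace(0,6.28,50): cv2.circle(I,P([.5675+.038*np.cos(t),.0195+.038*np.sin(t),.095]),1,(0,255,0),-1)
    cv2.circle(I,P([.5675,.0195,.112]),3,(255,0,255),1)
    fr.append(I)
cv2.imwrite("pics/ov3.png",np.hstack(fr))
E
```

```text
t 9.6667 pos [0.5697 0.0152 0.1461] move [ 0.0043 -0.0022  0.0011] [-0.01  0.08 -0.2 ] F [ 1.  -0.4 -1.3] op 0.705 gf 30.0
scene 0.93 [0.638 0.166 0.032] [282.1 254.9]
scene 0.91 [0.431 0.095 0.027] [322.1 203.5]
scene 0.79 [0.645 0.261 0.031] [301.9 281.4]
scene 0.63 [0.565 0.033 0.176] [274.8 180.1]
top 0.57 [0.643 0.249 0.027] [189.2 185.4]
top 0.56 [0.639 0.161 0.031] [214.2 184.5]
```

View pics/ov3.png

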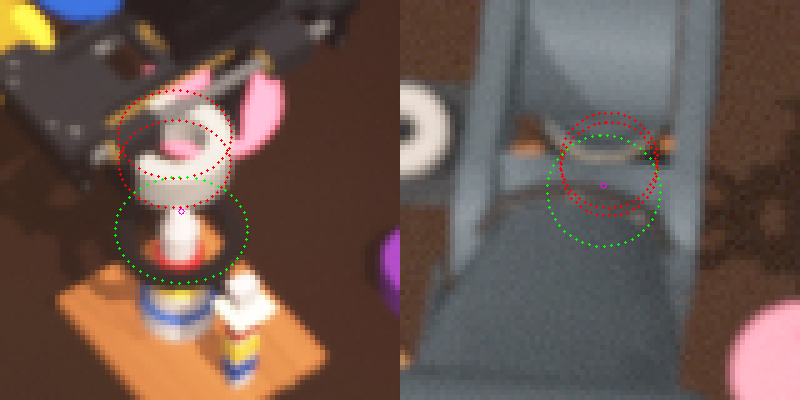

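The overlay shows the held ring over the tip: ring at about (182,155), tip at (180,208) and collar at (181,230) all match the model to within about a pixel. Letting it settle.

{"op": "play_rows", "data": {
  "motion": [
    [[0,0,0,0,0,0],[0,0,0,0,0,0],[0,0,0,0,0,0]]
  ]
}}

```text
time_s: 10.12
position: [0.5671, 0.0204, 0.1483]
tcp_rot: [[-0.002, 1.0, -0.001], [1.0, 0.002, 0.0], [0.0, -0.001, -1.0]]
force: [-0.9, 0.2, -0.3]
opening: 0.702
grasp_force: 30.0
```

```bash
python3 - <<'E'
from h import *
for i in range(3): imaging.capture("top"); go(.567,.0195,.11)
E
```

```text
t 10.1667 pos [0.5672 0.0203 0.1484] move [-0.0008 -0.0002  0.0384] [-0.01 -0.    0.12] F [-0.1 -0.1 -1.3] op 0.705 gf 30.0
t 10.2167 pos [0.5674 0.0201 0.1485] move [-0.0006 -0.0004  0.0385] [0.01 0.   0.1 ] F [ 0.4 -0.  -1.6] op 0.702 gf 30.0
t 10.2667 pos [0.5675 0.0199 0.1485] move [-0.0004 -0.0005  0.0385] [0.01 0.   0.09] F [-0.9  0.2 -1.7] op 0.707 gf 30.0
```

{"op": "play_rows", "data": {
  "motion": [
    [[0,0,0.012,0,0,0],[0,0,0.024,0,0,0],[0,0,0.034,0,0,0],[0,0,0.04,0,0,0],[0,0,0.045,0,0,0],[0,0,0.049,0,0,0],[0,0,0.052,0,0,0],[0,0,0.052,0,0,0]]
  ]
}}

```text
time_s: 10.93
position: [0.5674, 0.0194, 0.0959]
tcp_rot: [[-0.001, 1.0, -0.001], [1.0, 0.001, 0.0], [0.0, -0.001, -1.0]]
force: [-0.3, -0.4, -1.2]
opening: 0.702
grasp_force: 30.0
```

{"op": "play_rows", "data": {
  "motion": [
    [[0,0,0.002,0,0,0],[0,0,0.004,0,0,0],[0,0,0.006,0,0,0],[0,0,0.008,0,0,0],[0,0,0.008,0,0,0]]
  ]
}}

```text
time_s: 11.35
position: [0.5674, 0.0194, 0.0881]
tcp_rot: [[-0.001, 1.0, -0.001], [1.0, 0.001, 0.0], [0.0, -0.001, -1.0]]
force: [-0.3, -0.1, -0.8]
opening: 0.706
grasp_force: 30.0
```

{"op": "play_rows", "data": {
  "motion": [
    [[0,0,0.002,0,0,0],[0,0,0.004,0,0,0],[0,0,0.006,0,0,0],[0,0,0.008,0,0,0],[0,0,0.01,0,0,0],[0,0,0.012,0,0,0],[0,0,0.014,0,0,0],[0,0,0.015,0,0,0]]
  ]
}}

```text
time_s: 12.02
position: [0.5678, 0.0194, 0.0731]
tcp_rot: [[-0.001, 1.0, 0.0], [1.0, 0.001, -0.0], [-0.0, 0.0, -1.0]]
force: [0.2, 0.3, 2.2]
opening: 0.703
grasp_force: 30.0
```

{"op": "play_rows", "data": {
  "motion": [
    [[0,0,0.001,0,0,0],[0,0,0.002,0,0,0],[0,0,0.003,0,0,0],[0,0,0.003,0,0,0]]
  ]
}}

```text
time_s: 12.35
position: [0.5678, 0.0194, 0.0702]
tcp_rot: [[-0.001, 1.0, 0.0], [1.0, 0.001, -0.0], [-0.0, 0.0, -1.0]]
force: [0.6, 0.2, 0.4]
opening: 0.707
grasp_force: 30.0
```

{"op": "play_rows", "data": {
  "motion": [
    [[0,0,0.001,0,0,0],[0,0,0.002,0,0,0],[0,0,0.002,0,0,0]]
  ]
}}

```text
time_s: 12.6
position: [0.5678, 0.0194, 0.0682]
tcp_rot: [[-0.001, 1.0, 0.0], [1.0, 0.001, -0.0], [-0.0, 0.0, -1.0]]
force: [0.2, 0.7, 1.4]
opening: 0.704
grasp_force: 30.0
```

{"op": "play_rows", "data": {
  "motion": [
    [[0,0,0.001,0,0,0],[0,0,0.001,0,0,0]]
  ]
}}

```text
time_s: 12.77
position: [0.5678, 0.0194, 0.0675]
tcp_rot: [[-0.001, 1.0, 0.001], [1.0, 0.001, -0.0], [-0.0, 0.001, -1.0]]
force: [-0.0, 0.3, 1.7]
opening: 0.703
grasp_force: 30.0
```

{"op": "play_rows", "data": {
  "motion": [
    [[0,0,0.001,0,0,0],[0,0,0.002,0,0,0],[0,0,0.002,0,0,0]]
  ]
}}

```text
time_s: 13.02
position: [0.5679, 0.0194, 0.0667]
tcp_rot: [[-0.001, 1.0, 0.001], [1.0, 0.001, -0.0], [-0.0, 0.001, -1.0]]
force: [-1.0, 0.5, 9.6]
opening: 0.706
grasp_force: 30.0
```

{"op": "play_rows", "data": {
  "motion": [
    [[0,0,0.001,0,0,0],[0,0,0.002,0,0,0],[0,0,0.002,0,0,0]]
  ]
}}

```text
time_s: 13.27
position: [0.5683, 0.0186, 0.0643]
tcp_rot: [[-0.002, 1.0, 0.002], [1.0, 0.002, -0.002], [-0.002, 0.002, -1.0]]
force: [1.1, -2.9, 2.0]
opening: 0.699
grasp_force: 30.0
```

It hung briefly on the red step's edge (9.6 N), then slid past. Easing 1 mm toward -y and continuing.

{"op": "play_rows", "data": {
  "motion": [
    [[-0.0006,0,0,0,0,0],[-0.0012,0,0,0,0,0],[-0.0012,0,0,0,0,0]]
  ]
}}

```text
time_s: 13.52
position: [0.5682, 0.0183, 0.0633]
tcp_rot: [[-0.0, 1.0, 0.001], [1.0, 0.0, 0.0], [0.0, 0.001, -1.0]]
force: [1.3, 0.7, 2.2]
opening: 0.7
grasp_force: 30.0
```

{"op": "play_rows", "data": {
  "motion": [
    [[0,0,0.001,0,0,0],[0,0,0.002,0,0,0],[0,0,0.002,0,0,0]]
  ]
}}

```text
time_s: 13.77
position: [0.5679, 0.0183, 0.061]
tcp_rot: [[-0.001, 1.0, 0.0], [1.0, 0.001, 0.0], [0.0, 0.0, -1.0]]
force: [1.6, 0.3, 1.7]
opening: 0.704
grasp_force: 30.0
```

{"op": "play_rows", "data": {
  "motion": [
    [[0,0,0.0015,0,0,0],[0,0,0.003,0,0,0],[0,0,0.0045,0,0,0],[0,0,0.006,0,0,0],[0,0,0.0075,0,0,0],[0,0,0.0085,0,0,0]]
  ]
}}

```text
time_s: 14.27
position: [0.5677, 0.0182, 0.0526]
tcp_rot: [[-0.001, 1.0, 0.0], [1.0, 0.001, -0.0], [-0.0, 0.0, -1.0]]
force: [2.1, -0.6, 2.7]
opening: 0.701
grasp_force: 30.0
```

{"op": "play_rows", "data": {
  "motion": [
    [[0,0,0.001,0,0,0],[0,0,0.002,0,0,0],[0,0,0.002,0,0,0]]
  ]
}}

```text
time_s: 14.52
position: [0.5676, 0.0182, 0.0506]
tcp_rot: [[-0.001, 1.0, -0.0], [1.0, 0.001, -0.0], [-0.0, -0.0, -1.0]]
force: [2.5, 0.5, 1.4]
opening: 0.703
grasp_force: 30.0
```

{"op": "play_rows", "data": {
  "motion": [
    [[0,0,0.001,0,0,0],[0,0,0.0015,0,0,0],[0,0,0.0015,0,0,0]]
  ]
}}

```text
time_s: 14.77
position: [0.5676, 0.0182, 0.0494]
tcp_rot: [[-0.001, 1.0, -0.0], [1.0, 0.001, -0.0], [-0.0, -0.0, -1.0]]
force: [1.7, -0.1, 3.3]
opening: 0.702
grasp_force: 30.0
```

{"op": "play_rows", "data": {
  "motion": [
    [[0,0.0005,0,0,0,0],[0,0.0005,0.001,0,0,0],[0,0.0005,0.001,0,0,0]]
  ]
}}

```text
time_s: 15.02
position: [0.5677, 0.0182, 0.0489]
tcp_rot: [[-0.001, 1.0, -0.001], [1.0, 0.001, -0.0], [-0.0, -0.001, -1.0]]
force: [0.4, -0.2, 7.6]
opening: 0.704
grasp_force: 30.0
```

{"op": "play_rows", "data": {
  "motion": [
    [[0,0,0.0005,0,0,0],[0,0,0.001,0,0,0],[0,0,0.001,0,0,0]]
  ]
}}

```text
time_s: 15.27
position: [0.5678, 0.0181, 0.0486]
tcp_rot: [[-0.001, 1.0, -0.0], [1.0, 0.001, -0.0], [-0.0, -0.0, -1.0]]
force: [-0.5, -0.6, 11.2]
opening: 0.706
grasp_force: 30.0
```

{"op": "play_rows", "data": {
  "motion": [
    [[-0.0008,0,0,0,0,0],[0,0,0,0,0,0],[0.0008,0,0,0,0,0],[0,0,0,0,0,0],[0,0.0008,0,0,0,0],[0,0,0,0,0,0],[0,-0.0008,0,0,0,0],[0,0,0,0,0,0]]
  ]
}}

```text
time_s: 15.93
position: [0.568, 0.0176, 0.0482]
tcp_rot: [[-0.001, 1.0, 0.0], [1.0, 0.001, -0.001], [-0.001, 0.0, -1.0]]
force: [-0.3, -1.3, 9.5]
opening: 0.704
grasp_force: 30.0
```

{"op": "play_rows", "data": {
  "motion": [
    [[0,0,0.0005,0,0,0],[0,0,0.0005,0,0,0],[0,0,0.0005,0,0,0]]
  ]
}}

```text
time_s: 16.18
position: [0.568, 0.0176, 0.0481]
tcp_rot: [[-0.001, 1.0, 0.0], [1.0, 0.001, -0.001], [-0.001, 0.0, -1.0]]
force: [-1.9, -0.9, 12.0]
opening: 0.702
grasp_force: 30.0
```

{"op": "play_rows", "data": {
  "motion": [
    [[-0.0004,-0.0002,0.0004,0,0,0],[-0.0004,-0.0002,0.0008,0,0,0],[-0.0004,-0.0002,0.0008,0,0,0]]
  ]
}}

```text
time_s: 16.43
position: [0.5681, 0.0176, 0.0479]
tcp_rot: [[-0.001, 1.0, 0.001], [1.0, 0.001, -0.001], [-0.001, 0.001, -1.0]]
force: [-1.0, 0.2, 15.5]
opening: 0.703
grasp_force: 30.0
```

{"op": "play_rows", "data": {
  "motion": [
    [[0,0,0,0,0,0],[0,0,0,0,0,0]]
  ]
}}

```text
time_s: 16.6
position: [0.5681, 0.0176, 0.0479]
tcp_rot: [[-0.001, 1.0, 0.001], [1.0, 0.001, -0.001], [-0.001, 0.001, -1.0]]
force: [-1.5, -0.3, 15.0]
opening: 0.704
grasp_force: 30.0
```

{"op": "play_rows", "data": {
  "motion": [
    [[0,0,0.0003,0,0,0],[0,0,0.0004,0,0,0],[0,0,0.0004,0,0,0],[0,0,0.0004,0,0,0],[0,0,0.0004,0,0,0],[0,0,0.0004,0,0,0]]
  ]
}}

```text
time_s: 17.1
position: [0.5681, 0.0176, 0.0479]
tcp_rot: [[-0.001, 1.0, 0.001], [1.0, 0.001, -0.001], [-0.001, 0.001, -1.0]]
force: [-1.8, -1.5, 17.2]
opening: 0.704
grasp_force: 30.0
```

```bash
python3 - <<'E'
from h import *
go(.568,.0176,.155)
c=imaging.capture("scene"); r=finder.recognise("scene","pointer")[:2]; print(r)
E
```

```text
t 17.1 pos [0.5681 0.0176 0.0479] move [-1.000e-04 -0.000e+00 -1.071e-01] [0.06 0.05 0.08] F [-1.8 -1.5 17.2] op 0.704 gf 30.0
[{'at': [0.5758, 0.0514, 0.051], 'confidence': 0.68}, {'at': [0.6477, 0.2211, 0.0037], 'confidence': 0.56}]
```

Seated at reported 0.0479, so the underside is at about 54.6 mm with about 18 N. That is the yellow step, and the network puts the collar at 51 mm. Lifting off and carrying to the yellow coaster, about (0.540, -0.233).

{"op": "play_rows", "data": {
  "motion": [
    [[0,0,-0.002,0,0,0],[0,0,-0.008,0,0,0],[0,0,-0.018,0,0,0],[0,0,-0.03,0,0,0],[0,0,-0.045,0,0,0],[0,0,-0.06,0,0,0],[0,0,-0.075,0,0,0],[0,0,-0.09,0,0,0]]
  ]
}}

```text
time_s: 17.87
position: [0.5656, 0.0185, 0.1358]
tcp_rot: [[-0.001, 1.0, -0.005], [1.0, 0.001, 0.001], [0.001, -0.005, -1.0]]
force: [0.3, 0.2, -0.9]
opening: 0.702
grasp_force: 30.0
```

{"op": "play_rows", "data": {
  "motion": [
    [[0,0,-0.015,0,0,0],[-0.01,-0.001,-0.02,0,0,0],[-0.035,-0.004,-0.02,0,0,0],[-0.065,-0.007,-0.02,0,0,0],[-0.095,-0.01,-0.02,0,0,0],[-0.125,-0.014,-0.02,0,0,0],[-0.155,-0.017,-0.02,0,0,0],[-0.185,-0.02,-0.02,0,0,0]]
  ]
}}

```text
time_s: 18.53
position: [0.5458, -0.1682, 0.1547]
tcp_rot: [[-0.001, 1.0, -0.004], [1.0, 0.001, 0.002], [0.002, -0.004, -1.0]]
force: [1.4, -0.7, -1.5]
opening: 0.705
grasp_force: 30.0
```

{"op": "play_rows", "data": {
  "motion": [
    [[-0.025,-0.004,0,0,0,0],[-0.045,-0.006,0,0,0,0],[-0.06,-0.008,0,0,0,0],[-0.065,-0.008,0,0,0,0],[-0.065,-0.008,0,0,0,0],[-0.065,-0.008,0,0,0,0]]
  ]
}}

```text
time_s: 19.03
position: [0.5395, -0.2312, 0.1552]
tcp_rot: [[-0.0, 1.0, -0.001], [1.0, 0.0, 0.002], [0.002, -0.001, -1.0]]
force: [-0.3, 0.1, -1.3]
opening: 0.704
grasp_force: 30.0
```

```bash
python3 - <<'E'
from h import *
c=imaging.capture("scene")
print([(round(r["confidence"],2),r["at"]) for r in finder.recognise("scene","pointer")[:2]])
go(.540,-.233,-.0015)
E
```

```text
[(0.7, [0.4412, -0.2482, 0.006]), (0.49, [0.5719, 0.0311, 0.0505])]
t 19.1333 pos [ 0.5398 -0.2306  0.1554] move [-0.0026  0.0004  0.1569] [-0.06 -0.07  0.12] F [-1.   1.  -1.1] op 0.705 gf 30.0
```

Collar remains at about 0.0505, so the pointer stayed put. Lowering onto the yellow coaster.

{"op": "play_rows", "data": {
  "motion": [
    [[-0.002,0,0.03,0,0,0],[-0.002,0,0.06,0,0,0],[-0.002,0,0.09,0,0,0],[-0.002,0,0.115,0,0,0],[-0.002,0,0.135,0,0,0],[-0.002,0,0.147,0,0,0],[-0.002,0,0.151,0,0,0],[-0.002,0,0.151,0,0,0]]
  ]
}}

```text
time_s: 19.8
position: [0.5399, -0.2332, 0.004]
tcp_rot: [[-0.002, 1.0, -0.001], [1.0, 0.002, 0.001], [0.001, -0.001, -1.0]]
force: [0.6, 0.9, -1.1]
opening: 0.703
grasp_force: 30.0
```

{"op": "play_rows", "data": {
  "motion": [
    [[0,0,0.001,0,0,0],[0,0,0.002,0,0,0],[0,0,0.003,0,0,0],[0,0,0.004,0,0,0],[0,0,0.004,0,0,0]]
  ]
}}

```text
time_s: 20.22
position: [0.5404, -0.2344, 0.0012]
tcp_rot: [[-0.001, 1.0, 0.001], [1.0, 0.001, -0.001], [-0.001, 0.001, -1.0]]
force: [0.3, 0.5, -2.5]
opening: 0.701
grasp_force: 30.0
```

{"op": "play_rows", "data": {
  "motion": [
    [[0,0,0.001,0,0,0],[0,0,0.0015,0,0,0],[0,0,0.0015,0,0,0]]
  ]
}}

```text
time_s: 20.47
position: [0.54, -0.2342, -0.0009]
tcp_rot: [[-0.001, 1.0, -0.0], [1.0, 0.001, 0.0], [0.0, -0.0, -1.0]]
force: [-0.4, 0.5, -1.1]
opening: 0.704
grasp_force: 30.0
```

{"op": "play_rows", "data": {
  "motion": [
    [[0,0,0.0005,0,0,0],[0,0,0.001,0,0,0],[0,0,0.001,0,0,0]]
  ]
}}

```text
time_s: 20.72
position: [0.5401, -0.2342, -0.0015]
tcp_rot: [[-0.001, 1.0, 0.0], [1.0, 0.001, -0.0], [-0.0, 0.0, -1.0]]
force: [0.1, -0.1, 2.3]
opening: 0.706
grasp_force: 30.0
```

Touchdown (+3.5 N change) at the expected height. Releasing and retreating straight up.

{"op": "play_rows", "data": {
  "motion": [
    [[0,0,0,0,0,0],[0,0,0,0,0,0],[0,0,0,0,0,0],[0,0,0,0,0,0],[0,0,0,0,0,0],[0,0,0,0,0,0],[0,0,0,0,0,0]]
  ],
  "fingers": 0.087
}}

```text
time_s: 21.3
position: [0.5401, -0.2342, -0.0019]
tcp_rot: [[-0.001, 1.0, -0.0], [1.0, 0.001, 0.0], [0.0, -0.0, -1.0]]
force: [0.4, -0.2, -0.2]
opening: 0.996
grasp_force: 0.0
```

{"op": "play_rows", "data": {
  "motion": [
    [[0,0,-0.01,0,0,0],[0,0,-0.03,0,0,0],[0,0,-0.06,0,0,0],[0,0,-0.09,0,0,0],[0,0,-0.12,0,0,0],[0,0,-0.15,0,0,0],[0,0,-0.18,0,0,0],[0,0,-0.2,0,0,0]]
  ]
}}

```text
time_s: 21.97
position: [0.541, -0.2347, 0.2022]
tcp_rot: [[-0.001, 1.0, 0.004], [1.0, 0.001, -0.003], [-0.003, 0.004, -1.0]]
force: [0.9, -0.3, -0.7]
opening: 0.995
grasp_force: 0.0
```

{"op": "play_rows", "data": {
  "motion": [
    [[-0.03,-0.02,0,0,0,0],[-0.06,-0.04,0,0,0,0],[-0.09,-0.06,0,0,0,0],[-0.12,-0.08,0,0,0,0],[-0.14,-0.1,0,0,0,0],[-0.15,-0.1,0,0,0,0],[-0.15,-0.1,0,0,0,0]]
  ]
}}

```text
time_s: 22.55
position: [0.4396, -0.3869, 0.1989]
tcp_rot: [[0.003, 1.0, 0.001], [1.0, -0.003, -0.002], [-0.002, 0.001, -1.0]]
force: [0.6, -0.2, 0.3]
opening: 0.998
grasp_force: 0.0
```

```bash
python3 - <<'E'
from h import *
go(.54,-.233,.2)
for n in("scene","top"):
    c=imaging.capture(n)
    if n=="scene": cv2.imwrite("pics/end.png",cv2.resize(c["frame"][100:310,180:360,::-1],None,fx=2.8,fy=2.8,interpolation=3))
    for k in("ring_a","pointer"):
        for r in finder.recognise(n,k)[:5]: print(n,k,round(r["confidence"],2),np.round(r["at"],3))
E
```

```text
t 22.55 pos [ 0.4396 -0.3869  0.1989] move [ 0.1542  0.0999 -0.0012] [ 0.08  0.11 -0.18] F [ 0.6 -0.2  0.3] op 0.998 gf 0.0
scene ring_a 0.72 [0.645 0.256 0.031]
scene ring_a 0.69 [0.639 0.166 0.033]
scene ring_a 0.66 [0.433 0.092 0.027]
scene ring_a 0.65 [0.645 0.22  0.002]
scene ring_a 0.64 [ 0.537 -0.227  0.033]
scene pointer 0.63 [0.573 0.033 0.052]
scene pointer 0.38 [0.586 0.042 0.016]
top ring_a 0.74 [0.64  0.16  0.033]
top ring_a 0.74 [0.43  0.085 0.025]
top ring_a 0.56 [0.438 0.419 0.015]
top ring_a 0.53 [ 0.552 -0.242  0.03 ]
top ring_a 0.49 [0.644 0.244 0.03 ]
top pointer 0.54 [0.564 0.027 0.054]
top pointer 0.15 [0.618 0.444 0.028]
```

View pics/end.png

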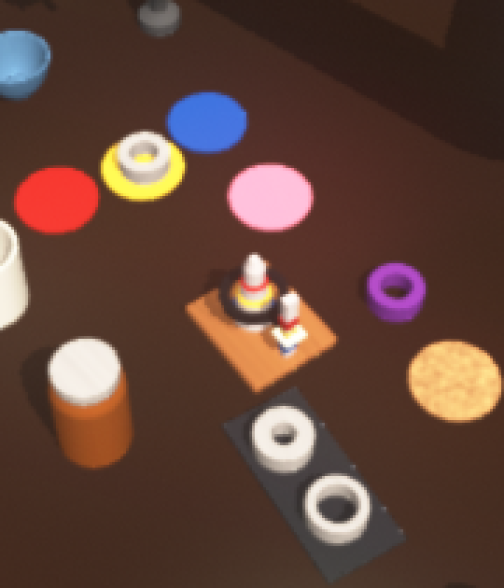

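The picture shows the ring flat and centred on the yellow coaster at (143,160). The collar is at the yellow step at (253,295). The slate rings, which visibly have the smallest and largest bores, are untouched at (283,438) and (337,508).

```bash
python3 -c "from rig import bot; print(bot.hand_in())"
```

```text
the job is handed in; nothing more can be done
None
```

The ring stopped at the yellow step (34 mm bore) under a press of about 18 N, and it now lies flat on the yellow coaster with the pointer left where the ring pushed it. While I was finding the ring's height before the grasp, the fingertips pressed on it with about 69 N; the job is handed in, with no verdict returned.

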